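# Load the centrifuge rotor in balance

### The arm

A 7-joint arm with a two-finger parallel gripper is mounted at the origin on a cart in front of the work surface, level with it; the furniture and walls round the work are solid. World frame = base frame: x ahead of the robot, y to its left, z up, the work surface at z = 0. Lengths are in m, angles in degrees, forces in N, time in s.
With the tool pointing down it reaches from about 0.4 to 0.9 m from the base axis. Payload 5.6 kg.
Tool frame: the origin (TCP) lies at the very end of the fingers, on their centre line; the grasp point (between the pads) lies 19 mm behind it; z points along the fingers, y is the line along which they close (so a half turn about z gives the same grasp; the last joint's range is limited). The gripper opens to 92 mm and grips with 3 to 60 N. Pads are 20 mm wide; open, the fingers measure 128 mm over their backs; the gripper's body (75 mm by 189 mm) begins 69 mm behind the grasp point.
Start: joints at [69.271, 26.786, -0.665, 91.828, 0.344, 61.387, -3.226], TCP at [0.204, -0.617, 0.215] pointing down, gripper open.
Joint ranges: [-144.91, 144.91], [-17.63, 115.5], [-89.93, 88.59], [15.96, 139.68], [-74.01, 254.01], [8.47, 105.57], [-167.45, 167.45]. Speed limits (degrees/s): [147.25, 147.25, 180, 180, 180, 180, 180].

### API

Orientations are given as [roll, pitch, yaw] about the fixed x, y, z axes, in that order (R = Rz(yaw) Ry(pitch) Rx(roll)).
In Python, from cell import r, optics, probe_bus gives the robot as it stands (r), with the cameras (optics) and the readings (probe_bus).
- The arm moves only by the shell command python3 jog.py FILE [FORCE], which reads ROWS from the file FILE. ROWS is one flat JSON list of numbers that holds 1 to 8 rows one after another, with no inner brackets; each row has 7 numbers: a rotation vector rx, ry, rz in normalised numbers (1 is 360 degrees), then dx, dy, dz in shares of 100 cm (1.0 is 100 cm), then the finger opening in m; each row is the pose to reach, as a shift and turn from the pose commanded when the command began, along the tool's axes at that moment; what a row does not reach only later rows make up. A row lasts 1/8 s, in which the tool goes at most 0.0625 m and 10.7 degrees, less where a joint would pass 70% of its speed; a pose out of reach is approached as far as the arm can. The fingers move at their own pace and stop on an object; FORCE is the grip in N (left out, the last holds). Time passes only in rows, so rows that do not move let the fingers close. It prints the time, the measured TCP pose, the force, the opening and the grip force at its end. A shift or turn number past 1, either way, is cut back to 1. Input that does not fit is refused with a message, and nothing moves.
- probe_bus.get_obs(): the state, without advancing time (a new reading comes with each control period).
- optics.snapshot(name): name is "side" or "top"; returns a dict with "img" (480x640x3 uint8, red, green, blue), "fx", "fy", "cx", "cy" (pixels), "k1" (the pictures are not rectified: a ray, as slopes to the right and down, at radius r is drawn at 1 + k1 r^2 times it, then the intrinsics apply), "xyz" and "orientation" of the camera in the world. Camera axes: x right, y up, looking along -z (the intrinsics and any distortion apply to the point x, -y, -z); pixel columns grow to the right and rows downward; lengths in m; the calibration is good to about 2 mm. A picture is of the moment at which its call begins. There is no depth.
- r.close_job(): hands the job in; it is judged then, once.
The state is a dict: "clock": time; "joints": joint angles; "joint_vel": joint speeds; "joint_efforts": joint torques, N m; "tcp_pos": TCP position; "tcp_rot": TCP orientation; "contact_force": force on the tool from outside, world axes, zero at the start; "ft_torque": the same for the moment, N m; "grip_width": finger opening in m; "grip_force": force on a finger pad.
Only numpy, scipy, OpenCV 4.12 (cv2) and the standard library are available. Lean on these libraries where they do the work, as an engineer would, in place of code of your own. Each camera call takes 0.05 s, during which the arm holds its last target. There are 200 camera calls.

### The job

Load the centrifuge rotor so that it will run in balance: one carrier with four blood tubes already sits in its bucket and stays there; put the other five carriers, one in each empty bucket and fully down on its floor, so that every carrier stands straight across the hub from the one of its own kind (four tubes, one wide cap, one small cap). Keep the carriers upright all the while, so that the samples are not shaken up, and do not disturb the timer, the tally counter and the vial on the bench.

Things in the scene. Friction and masses are not known exactly. Their poses are not given: they have to be found in the camera images.
- rotor: six-place centrifuge rotor, 235 mm wide; origin on its axis at bench height, z up. Six like aluminium buckets: centres 85 mm from the axis, at 0, 60 .. 300 degrees from its x axis; round cups, 54 mm inside, 64 outside at the rim; inner floor 30 mm, rim 76 mm above the bench. Hub nut 30 mm wide, top at 94 mm. Stand fixed; the rotor turns if pushed (4 N at a bucket) and stays where left
- four_tube_a: the carrier that is already loaded, in the rotor's bucket at 0 degrees: a grey round plastic sleeve, 46 mm wide, 70 tall, bevelled foot, firmly holding four capped blood tubes (tops at 111 mm, out to 21 mm from the axis) round a stem with a black knob, 16 mm in diameter, 116 to 140 mm above the underside: grip this knob; 180 g; origin at the centre of its underside, z up, yaw free
- four_tube_b: the like of four_tube_a, standing on the bench: a grey round plastic sleeve, 46 mm wide, 70 tall, bevelled foot, firmly holding four capped blood tubes (tops at 111 mm, out to 21 mm from the axis) round a stem with a black knob, 16 mm in diameter, 116 to 140 mm above the underside: grip this knob; 180 g; origin at the centre of its underside, z up, yaw free
- wide_cap_a: one of two alike, standing on the bench: a grey round plastic sleeve, 46 mm wide, 70 tall, bevelled foot, firmly holding one thick tube (30 mm) with one wide white screw cap, 34 mm in diameter, 102 to 118 mm above the underside: grip this cap; 200 g; origin at the centre of its underside, z up, yaw free
- wide_cap_b: the like of wide_cap_a, standing on the bench: a grey round plastic sleeve, 46 mm wide, 70 tall, bevelled foot, firmly holding one thick tube (30 mm) with one wide white screw cap, 34 mm in diameter, 102 to 118 mm above the underside: grip this cap; 200 g; origin at the centre of its underside, z up, yaw free
- small_cap_a: one of two alike, standing on the bench: a grey round plastic sleeve, 46 mm wide, 70 tall, bevelled foot, firmly holding one thin tube (17 mm) with one small white screw cap, 22 mm in diameter, 104 to 122 mm above the underside: grip this cap; 150 g; origin at the centre of its underside, z up, yaw free
- small_cap_b: the like of small_cap_a, standing on the bench: a grey round plastic sleeve, 46 mm wide, 70 tall, bevelled foot, firmly holding one thin tube (17 mm) with one small white screw cap, 22 mm in diameter, 104 to 122 mm above the underside: grip this cap; 150 g; origin at the centre of its underside, z up, yaw free
- timer: bystander: white digital timer standing on its edge, 24x72x60 mm, left of the rotor; origin at the centre of its underside
- tally_counter: bystander: round hand tally counter, 63x52x25 mm, near the front edge of the bench; origin at the centre of its underside
- vial: bystander: small vial with a white cap, 24 mm in diameter and 48 mm tall, right of the rotor; origin at the centre of its underside

How it is judged:
By the outcome, as a careful person would: the job done as asked, in the order asked, and still so for the second after the job is handed in, with the robot touching nothing.
It also fails if it takes over 134 s, if anything falls off the work surface, if the arm or the gripper's body presses on something with over 40 N, if the wrist force passes 120 N, or if a joint passes its speed limit or range.

## Working session

There is one attempt and no reset: what is moved stays moved. The work goes in short steps, Python scripts to look and compute and a shell command to move; the robot and the scene stay as the last step left them, time stands still between calls to the robot, and variables do not carry over. Pictures are saved under pics/ and viewed, at most 14 in all, crops included, and the job is handed in when it is done.

```bash
ls; mkdir -p pics; python3 - <<'E'
from cell import r, optics, probe_bus
import cv2
for n in ("top","side"):
    s=optics.snapshot(n); cv2.imwrite(f"pics/{n}0.png",s["img"][:,:,::-1])
    print({k:v for k,v in s.items() if k!="img"})
print(probe_bus.get_obs())
E
```

```text
cell.py
jog.py
pics
{'fx': 575.2515485316094, 'fy': 575.2515485316094, 'cx': 325.13520538626824, 'cy': 242.10260149010108, 'k1': -0.005931436672065976, 'xyz': array([ 0.28917656, -0.00756094,  1.30577899]), 'orientation': array([ 10.40529925,   0.26019679, -91.39887451])}
{'fx': 494.5411933442289, 'fy': 494.5411933442289, 'cx': 316.96802145100327, 'cy': 236.15452118591085, 'k1': -0.005142951077925798, 'xyz': array([0.44468521, 0.93763572, 0.74299459]), 'orientation': array([  54.28308845,   -0.45175028, -177.62597484])}
{'clock': 0.1, 'joints': array([69.2685096 , 26.83020912, -0.66421653, 91.87433462,  0.34275084,
       61.38476637, -3.22618728]), 'joint_vel': array([-0.05079701, -0.21213527, -0.10743712, -0.12350571,  0.0180068 ,
        0.06615027,  0.04267219]), 'joint_efforts': array([ 5.85437301e-04, -5.21648562e+01, -1.26585178e-02, -2.44366783e+01,
       -5.68010146e-02,  1.40874271e-02,  7.75266903e-05]), 'tcp_pos': array([ 0.20352606, -0.6167846 ,  0.21375348]), 'tcp_rot': array([-1.79912856e+02,  5.76069793e-03,  1.82626365e+01]), 'contact_force': array([ 0.79959093,  0.59348823, -0.15725113]), 'ft_torque': array([-0.02145677,  0.0072565 , -0.02181051]), 'grip_force': 0.0, 'grip_width': 0.09194565486173055}
```

View pics/top0.png

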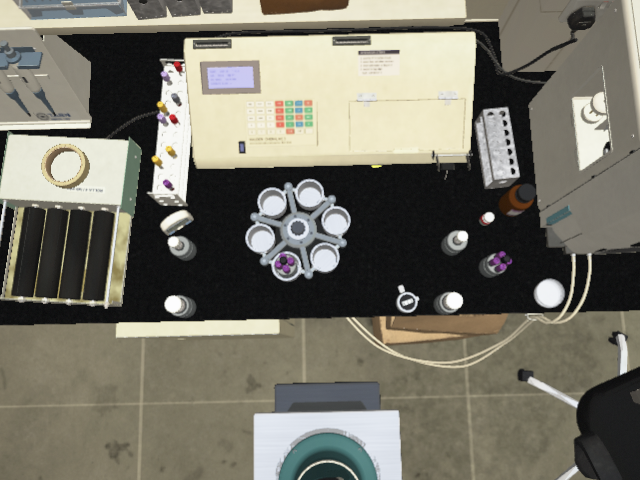

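View pics/side0.png

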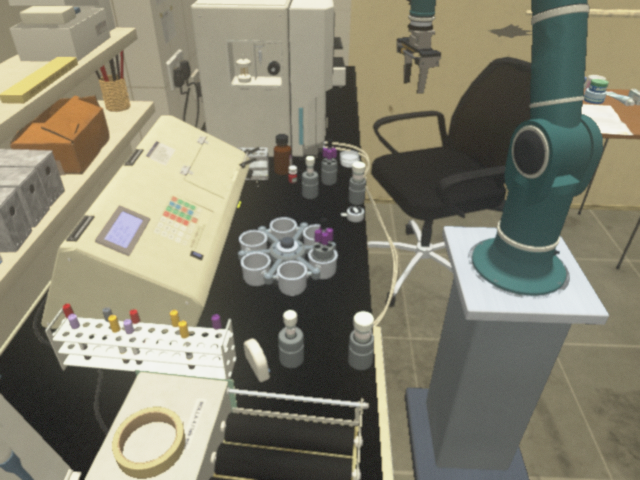

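The top view shows the rotor's hub at about (298,229), with four_tube_a in the bucket at (286,264). Carriers stand at (180,246), (180,305), (455,243), (450,302) and (497,264). The timer is at (177,221), the counter at (407,298) and the vial at (487,218). I'll zoom in on both views and write the ray helpers.

```bash
cat > h.py <<'E'
import numpy as np, cv2
from scipy.spatial.transform import Rotation as Rn
from cell import r, optics, probe_bus
def cam(s):
    K=np.array([[s["fx"],0,s["cx"]],[0,s["fy"],s["cy"]],[0,0,1.]])
    return K,np.array([s["k1"],0,0,0.]),np.asarray(s["xyz"]),Rn.from_euler("xyz",s["orientation"],degrees=True).as_matrix()
def ray(s,p):
    K,D,c,R=cam(s); u=cv2.undistortPoints(np.array([[p]],float),K,D)[0,0]
    d=R@np.array([u[0],-u[1],-1]); return c,d/np.linalg.norm(d)
def plane(s,p,z):
    c,d=ray(s,p); return c+d*(z-c[2])/d[2]
def tri(sa,pa,sb,pb):
    (a,d),(b,e)=ray(sa,pa),ray(sb,pb)
    t=np.linalg.lstsq(np.c_[d,-e],b-a,rcond=None)[0]
    P,Q=a+t[0]*d,b+t[1]*e; return (P+Q)/2,np.linalg.norm(P-Q)
def proj(s,X):
    K,D,c,R=cam(s); q=R.T@(np.asarray(X)-c); q=q*[1,-1,-1]
    return cv2.projectPoints(q[None],np.zeros(3),np.zeros(3),K,D)[0][0,0]
E
python3 - <<'E'
import cv2
t=cv2.imread("pics/top0.png"); s=cv2.imread("pics/side0.png")
a=cv2.resize(t[170:320,150:350],(800,600),interpolation=cv2.INTER_CUBIC)
b=cv2.resize(t[170:320,380:580],(800,600),interpolation=cv2.INTER_CUBIC)
c=cv2.resize(s[140:380,220:400],(450,600),interpolation=cv2.INTER_CUBIC)
for n,i in zip("abc",(a,b,c)): cv2.imwrite(f"pics/crop_{n}.png",i)
E
```

```text
(no output)
```

View pics/crop_a.png

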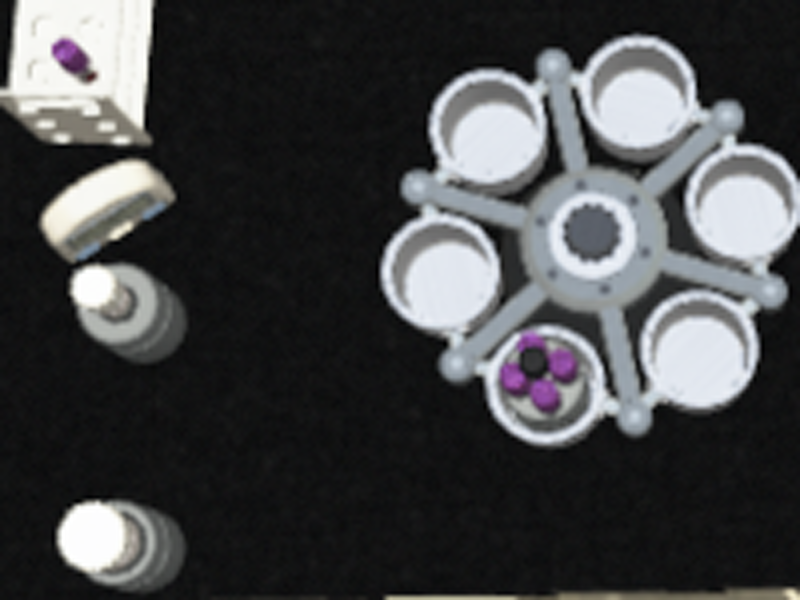

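View pics/crop_b.png

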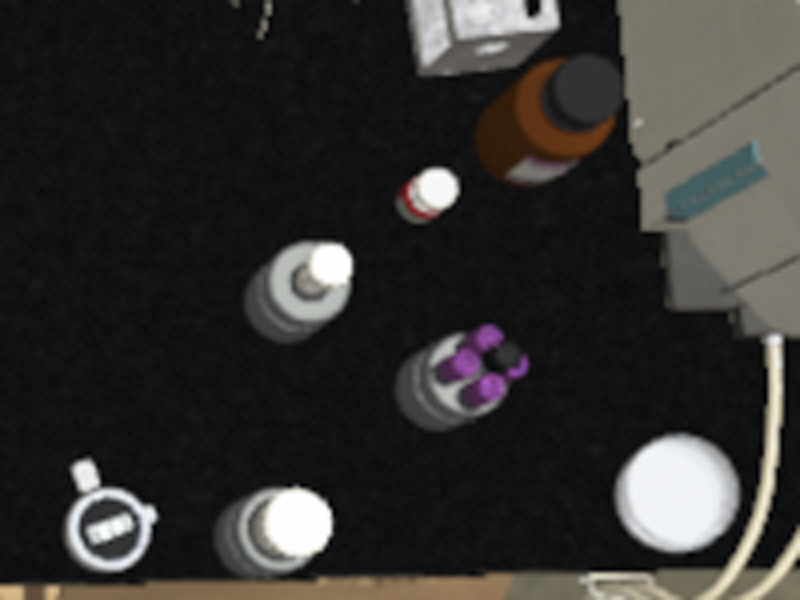

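View pics/crop_c.png

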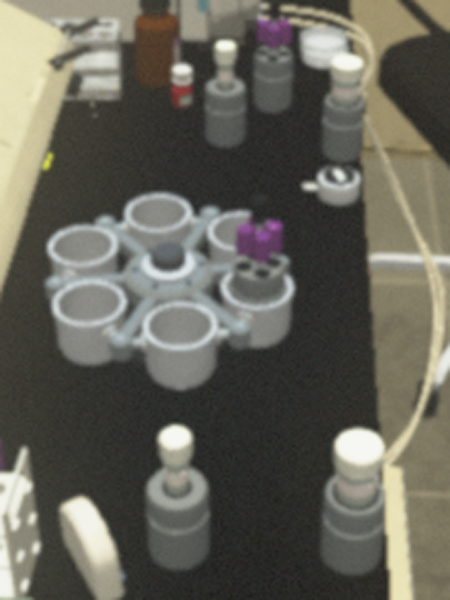

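Top crop: the loaded bucket is at the lower left of the rotor, and five are empty. Left side: small cap by the timer (crop 95,287) and wide cap (95,537). Right side: small cap (330,265), four_tube_b (505,355) and wide cap (297,523). Next I measure caps and rims.

```bash
cat > meas.py <<'E'
from h import *
def blob(mask,x0,y0,x1,y1,up=4):
    m=np.zeros_like(mask); m[y0*up:y1*up,x0*up:x1*up]=mask[y0*up:y1*up,x0*up:x1*up]
    cs=cv2.findContours(m,cv2.RETR_EXTERNAL,cv2.CHAIN_APPROX_NONE)[0]
    c=max(cs,key=cv2.contourArea); (x,y),(w,h),a=cv2.fitEllipse(c)
    return np.array([(x-1.5)/up,(y-1.5)/up]),(round(w/up,1),round(h/up,1)),np.array(cv2.boundingRect(c))/up
def big(s): return cv2.resize(s["img"],None,fx=4,fy=4,interpolation=cv2.INTER_CUBIC)
E
python3 - <<'E'
from meas import *
T=optics.snapshot("top"); S=optics.snapshot("side"); bt,bs=big(T),big(S)
wt=(bt.min(2)>225).astype(np.uint8)*255; ws=(bs.min(2)>195).astype(np.uint8)*255
for n,a,b in [("smallL",(166,234,184,249),(280,305,302,328)),("wideL",(160,290,190,315),(350,308,378,330)),
  ("smallR",(452,228,472,244),(303,154,318,167)),("wideR",(440,288,467,312),(346,160,372,176))]:
    p,w,_=blob(wt,*a); q,w2,bb=blob(ws,*b)
    P,e=tri(T,p,S,q); print(n,p,w,q,w2,bb,P.round(4),round(e,4),plane(T,p,.118 if 'w' in n else .122).round(4))
# knobs and hub: dark
dt=(bt.max(2)<62).astype(np.uint8)*255
g=cv2.cvtColor(bt,cv2.COLOR_RGB2GRAY)
kn=lambda c,rr:None
h=cv2.HoughCircles(cv2.GaussianBlur(g[680:1160,960:1440],(5,5),0),cv2.HOUGH_GRADIENT,1,90,param1=80,param2=18,minRadius=50,maxRadius=68)
for x,y,rr in h[0]: 
    p=np.array([(x+960-1.5)/4,(y+680-1.5)/4]); print("rim",p.round(1),rr/4,plane(T,p,.076).round(4))
gs=cv2.cvtColor(bs,cv2.COLOR_RGB2GRAY)
for th in (170,185,200):
  m=(gs>th).astype(np.uint8)*255
  for c in cv2.findContours(m[840:1200,920:1400],cv2.RETR_CCOMP,cv2.CHAIN_APPROX_NONE)[0]:
    if cv2.contourArea(c)>2500:
        (x,y),(w,hh),a=cv2.fitEllipse(c); print(th,((x+920)/4,(y+840)/4),(w/4,hh/4))
E
```

```text
smallL [172.84188843 241.26130676] (8.9, 9.8) [289.60479736 314.62606812] (8.7, 11.5) [284.25 310.5   11.75   9.25] [0.5154 0.312  0.1207] 0.0027 [0.5165 0.3116 0.122 ]
wideL [172.61912537 303.67605591] (15.3, 15.8) [363.49493408 318.36459351] (13.6, 18.6) [354.5  312.    18.75  14.  ] [0.3849 0.3107 0.1166] 0.0028 [0.3862 0.3101 0.118 ]
smallR [462.34713745 235.68792725] (9.1, 9.9) [309.6675415  157.88179016] (3.7, 6.7) [306.75 156.5    6.75   3.75] [ 0.5121 -0.2952  0.1216] 0.002 [ 0.513  -0.2952  0.122 ]
wideR [454.13421631 300.20367432] (15.2, 16.0) [355.65499878 163.35144043] (6.3, 19.3) [346. 160.  19.   8.] [ 0.3818 -0.2699  0.1209] 0.0061 [ 0.379  -0.2701  0.118 ]
rim [324.  256.8] 14.65 [ 0.4829 -0.0042  0.076 ]
rim [271.8 201. ] 14.35 [0.6101 0.1079 0.076 ]
rim [259.5 237. ] 14.9 [0.53   0.1352 0.076 ]
rim [335.5 220.5] 14.825 [ 0.5626 -0.0313  0.076 ]
rim [285.8 266. ] 14.6 [0.4648 0.0788 0.076 ]
rim [308.8 192.2] 14.35 [0.6279 0.026  0.076 ]
rim [302.2 233. ] 12.95 [0.5365 0.0419 0.076 ]
170 (292.02091217041016, 270.519344329834) (18.994117736816406, 34.709205627441406)
170 (291.8191604614258, 270.0752830505371) (15.63587474822998, 25.08232879638672)
170 (255.45952987670898, 260.8396110534668) (19.537979125976562, 28.922517776489258)
170 (255.49584007263184, 261.0995864868164) (14.780998229980469, 24.82551383972168)
170 (253.4588222503662, 238.3655071258545) (15.86302661895752, 28.52829933166504)
170 (252.9965991973877, 238.27534294128418) (13.289372444152832, 23.18360137939453)
185 (255.47093200683594, 260.9190254211426) (18.269153594970703, 28.37808609008789)
185 (255.5422019958496, 261.14620208740234) (15.845407485961914, 25.507287979125977)
```

```bash
python3 - <<'E'
from meas import *
from scipy.optimize import least_squares
T=optics.snapshot("top"); S=optics.snapshot("side"); bt,bs=big(T),big(S)
for t,s in [((259.5,237),(291.9,270.3)),((271.8,201),(255.5,261)),((308.8,192.2),(253.2,238.3))]:
    P,e=tri(T,t,S,s); print("rim tri",P.round(4),round(e,4))
R=np.array([plane(T,p,.076)[:2] for p in [(285.8,266),(324,256.8),(335.5,220.5),(308.8,192.2),(271.8,201),(259.5,237)]])
f=lambda v:(R-np.c_[v[0]+.085*np.cos(v[2]+np.arange(6)*np.pi/3),v[1]+.085*np.sin(v[2]+np.arange(6)*np.pi/3)]).ravel()
o=least_squares(f,[.54,.05,2.8]); print("rotor",o.x,np.degrees(o.x[2]),(o.fun*1000).round(1))
print((R-o.fun.reshape(6,2)).round(4))
print("hub",plane(T,(297.5,228),.094).round(4))
hsv=cv2.cvtColor(bt,cv2.COLOR_RGB2HSV); hs=cv2.cvtColor(bs,cv2.COLOR_RGB2HSV)
pu=lambda h,sat=80:cv2.inRange(h,(130,sat,40),(165,255,255))
for n,(x0,y0,x1,y1),(a0,b0,a1,b1) in [("B",(480,245,520,280),(320,140,345,162)),("A",(270,248,300,278),(308,222,340,250))]:
    m=pu(hsv)[y0*4:y1*4,x0*4:x1*4]; ys,xs=np.nonzero(m)
    hull=cv2.convexHull(np.c_[xs,ys].astype(np.int32)); hm=np.zeros_like(m); cv2.fillConvexPoly(hm,hull,255)
    hm=cv2.dilate(hm,np.ones((9,9)))
    d=((bt[y0*4:y1*4,x0*4:x1*4].max(2)<75)&(hm>0)).astype(np.uint8)*255
    d=cv2.morphologyEx(d,cv2.MORPH_OPEN,np.ones((9,9)))
    for c in cv2.findContours(d,0,1)[0]:
        if cv2.contourArea(c)>150:
            (x,y),rr=cv2.minEnclosingCircle(c); p=((x-1.5)/4+x0,(y-1.5)/4+y0); print(n,"dark",p,rr/4,cv2.contourArea(c)/16,plane(T,p,.14).round(4))
    ms=pu(hs,60)[b0*4:b1*4,a0*4:a1*4]; y,x=np.nonzero(ms)
    print(n,"purple top ctr",xs.mean()/4+x0,ys.mean()/4+y0,plane(T,(xs.mean()/4+x0,ys.mean()/4+y0),.105).round(4),"side bbox",x.min()/4+a0,x.max()/4+a0,y.min()/4+b0,y.max()/4+b0)
    print(tri(T,(xs.mean()/4+x0,ys.mean()/4+y0),S,(x.mean()/4+a0,y.mean()/4+b0)))
c=cv2.resize(S["img"][135:190,290:390,::-1],(800,440),interpolation=cv2.INTER_CUBIC); cv2.imwrite("pics/s2.png",c)
E
```

```text
rim tri [0.5278 0.1353 0.0756] 0.0045
rim tri [0.6084 0.1078 0.0754] 0.0036
rim tri [0.6258 0.0258 0.076 ] 0.0044
rotor [0.54638103 0.05197208 2.81869274] 161.49919769155477 [-1.  -0.3  0.1  0.1 -0.8 -0.   1.   0.8  0.1 -0.5  0.5 -0.1]
[[ 0.4658  0.0789]
 [ 0.4827 -0.0043]
 [ 0.5633 -0.0313]
 [ 0.627   0.025 ]
 [ 0.61    0.1083]
 [ 0.5294  0.1353]]
hub [0.5441 0.0512 0.094 ]
B dark (496.875, 269.0) 2.752864360809326 15.96875 [ 0.4387 -0.3566  0.14  ]
B dark (508.125, 265.75) 2.3881466388702393 10.59375 [ 0.4448 -0.3801  0.14  ]
B dark (490.625, 262.75) 2.4654104709625244 13.3125 [ 0.4518 -0.3448  0.14  ]
B dark (505.6046504974365, 258.7883720397949) 6.486084461212158 74.90625 [ 0.4593 -0.3761  0.14  ]
B purple top ctr 500.6418855534709 261.1788617886179 [ 0.4595 -0.3763  0.105 ] side bbox 322.25 336.75 147.75 158.75
(array([ 0.45895116, -0.37856363,  0.09694667]), np.float64(0.0034359277761543032))
A dark (282.82952404022217, 260.44904804229736) 4.186758995056152 44.875 [0.4673 0.0801 0.14  ]
A purple top ctr 284.6645644461963 263.56888056759954 [0.4659 0.0789 0.105 ] side bbox 315.0 333.5 227.5 244.25
(array([0.46118658, 0.07750067, 0.12655149]), np.float64(0.0030452972429554134))
```

View pics/s2.png

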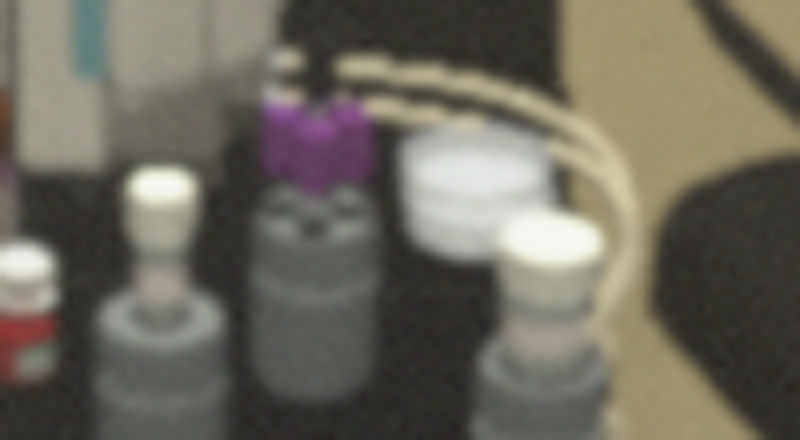

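Crop of the right side: small cap (160,190), four_tube_b with its knob just above the purple caps (320,75), wide cap (550,240). Next I check clearances to the analyser and the left box for the gripper's body, and the knob by two views.

```bash
python3 - <<'E'
from meas import *
T=optics.snapshot("top"); S=optics.snapshot("side")
for n,a,b in [("lcd",(230,77),(123,229)),("front-left corner",(195,167),(196,312)),("knobB",(505.6,258.8),(330,143.5)),
  ("front right",(470,163),(243,153)),("btn",(241,147),(197,256))]:
    print(n,tri(T,a,S,b))
i=cv2.resize(T["img"][120:330,0:200,::-1],(571,600)); 
j=cv2.resize(S["img"][340:480,100:380,::-1],(800,400))
cv2.imwrite("pics/l.png",np.vstack([cv2.resize(i,(400,420)),cv2.resize(j,(400,180))]))
E
```

```text
lcd (array([0.84271339, 0.18021615, 0.20116594]), np.float64(0.0012634378226977678))
front-left corner (array([0.69230843, 0.27702651, 0.08328152]), np.float64(0.0038950638129858907))
knobB (array([ 0.45892509, -0.38001597,  0.12671718]), np.float64(0.004453767629070188))
front right (array([ 0.68848158, -0.3253197 ,  0.11238437]), np.float64(0.02694620411296777))
btn (array([0.71426527, 0.16743981, 0.13154817]), np.float64(0.004248029252141683))
```

View pics/l.png

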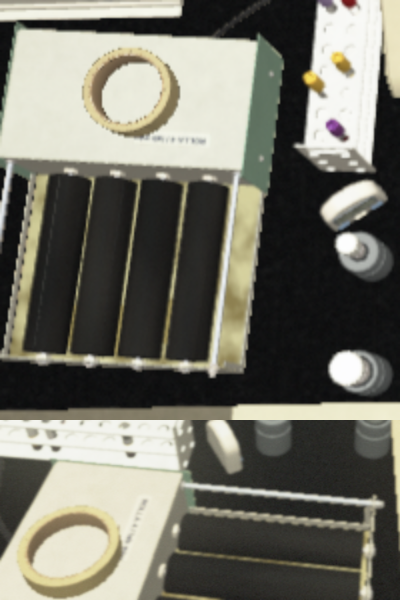

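Clearances are fine: the analyser is about 0.13 high at x = 0.72, and the box edge is outside the body. I'll use yaw 90, where tool x = world y, tool y = world x and tool z = down. First I go above four_tube_b.

The manual's scale: turns go in shares of 360 degrees. Converting my numbers, -71.74 degrees / 360 = -0.1993.

```bash
echo '[0, 0, -0.025, 0.04, -0.018, -0.002, 0.06, 0, 0, -0.05, 0.08, -0.037, -0.004, 0.06, 0, 0, -0.075, 0.12, -0.055, -0.006, 0.06, 0, 0, -0.1, 0.16, -0.074, -0.008, 0.06, 0, 0, -0.125, 0.2, -0.093, -0.01, 0.06, 0, 0, -0.15, 0.24, -0.112, -0.012, 0.06, 0, 0, -0.175, 0.28, -0.13, -0.014, 0.06, 0, 0, -0.1993, 0.3173, -0.148, -0.015, 0.06]' > mv.in && python3 jog.py mv.in 20; echo '[0, 0, 0, 0, 0, 0, 0.06, 0, 0, 0, 0, 0, 0, 0.06]' > mv.in && python3 jog.py mv.in; python3 -c "
from cell import r, optics, probe_bus;print(probe_bus.get_obs()['joints'])"
```

```text
clock: 1.4
tcp_pos: [0.4597, -0.3762, 0.2299]
tcp_rot: [180.0, 0.0, 90.3]
contact_force: [0.3, 0.1, -0.6]
grip_width: 0.0598
grip_force: 0.0
clock: 1.65
tcp_pos: [0.458, -0.378, 0.2295]
tcp_rot: [-180.0, 0.0, 89.9]
contact_force: [-0.8, 0.6, -0.5]
grip_width: 0.0601
grip_force: 0.0
[ 52.96788492  22.45813057 -21.49134373  98.01329254   9.23682289
  61.27784526  28.4179914 ]
```

```bash
echo '[0, 0, 0, 0, 0.001, 0.03, 0.06, 0, 0, 0, 0, 0.001, 0.06, 0.06, 0, 0, 0, 0, 0.001, 0.09, 0.06, 0, 0, 0, 0, 0.001, 0.105, 0.06, 0, 0, 0, 0, 0.001, 0.1125, 0.06, 0, 0, 0, 0, 0.001, 0.1125, 0.06]' > mv.in && python3 jog.py mv.in; python3 - <<'E'
from meas import *
for n,b in (("top",(460,200,560,300)),("side",(290,110,390,185))):
    s=optics.snapshot(n); x0,y0,x1,y1=b
    cv2.imwrite(f"pics/{n}1.png",cv2.resize(s["img"][y0:y1,x0:x1,::-1],None,fx=4,fy=4,interpolation=cv2.INTER_CUBIC))
a,b=cv2.imread("pics/top1.png"),cv2.imread("pics/side1.png")
cv2.imwrite("pics/c1.png",np.hstack([a[:300],b]) if a.shape[0]==300 else np.hstack([a,cv2.copyMakeBorder(b,0,a.shape[0]-b.shape[0],0,0,0)]))
E
```

```text
clock: 2.4
tcp_pos: [0.4596, -0.3778, 0.1173]
tcp_rot: [180.0, 0.0, 90.0]
contact_force: [0.0, -0.7, 0.8]
grip_width: 0.0599
grip_force: 0.0
```

View pics/c1.png

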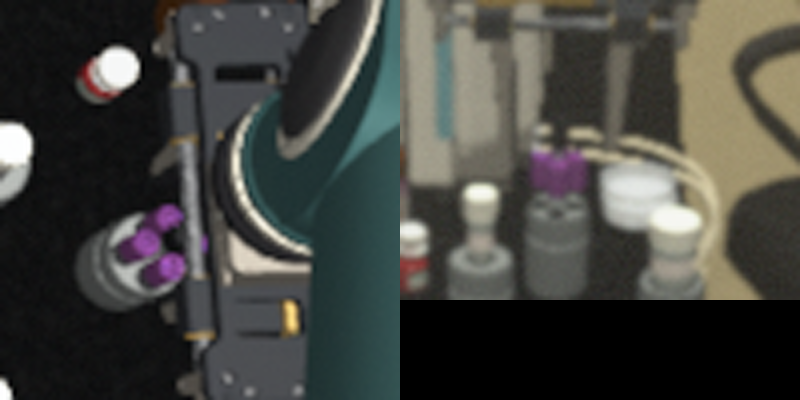

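The fingers straddle the knob (side crop: fingers at 500 and 615, knob at 558). I close and lift.

```bash
echo '[0, 0, 0, 0, 0, 0, 0.03, 0, 0, 0, 0, 0, 0, 0.01, 0, 0, 0, 0, 0, 0, 0.005, 0, 0, 0, 0, 0, 0, 0.005, 0, 0, 0, 0, 0, 0, 0.005]' > mv.in && python3 jog.py mv.in 25; echo '[0, 0, 0, 0, 0, -0.01, 0.005, 0, 0, 0, 0, 0, -0.03, 0.005, 0, 0, 0, 0, 0, -0.06, 0.005, 0, 0, 0, 0, 0, -0.09, 0.005, 0, 0, 0, 0, 0, -0.105, 0.005, 0, 0, 0, 0, 0, -0.11, 0.005, 0, 0, 0, 0, 0, -0.11, 0.005]' > mv.in && python3 jog.py mv.in; python3 - <<'E'
from meas import *
s=optics.snapshot("side"); cv2.imwrite("pics/c2.png",cv2.resize(s["img"][60:210,260:460,::-1],(800,600),interpolation=cv2.INTER_CUBIC))
E
```

```text
clock: 3.12
tcp_pos: [0.4597, -0.3773, 0.1171]
tcp_rot: [180.0, 0.0, 90.0]
contact_force: [1.0, 0.6, -0.5]
grip_width: 0.015
grip_force: 25.0
clock: 4.0
tcp_pos: [0.4593, -0.3771, 0.2265]
tcp_rot: [-180.0, -0.0, 90.0]
contact_force: [-0.3, 0.2, -1.7]
grip_width: 0.015
grip_force: 25.0
```

View pics/c2.png

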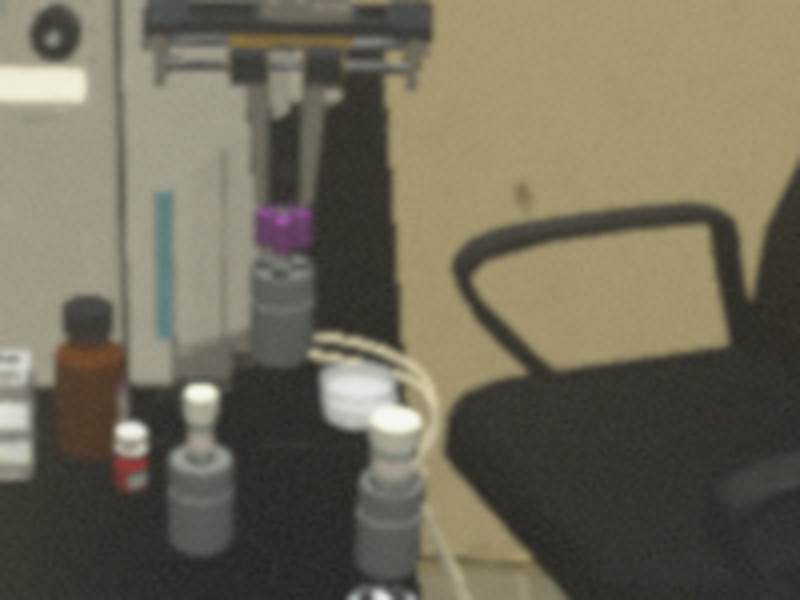

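It hangs upright. I raise it clear of the small cap, then carry it over bucket 180° (0.626, 0.025).

```bash
echo '[0, 0, 0, 0.005, 0.002, -0.025, 0.005, 0, 0, 0, 0.03, 0.012, -0.045, 0.005, 0, 0, 0, 0.07, 0.03, -0.05, 0.005, 0, 0, 0, 0.11, 0.046, -0.05, 0.005, 0, 0, 0, 0.15, 0.062, -0.05, 0.005, 0, 0, 0, 0.19, 0.079, -0.05, 0.005, 0, 0, 0, 0.23, 0.095, -0.05, 0.005, 0, 0, 0, 0.27, 0.112, -0.05, 0.005]' > mv.in && python3 jog.py mv.in; echo '[0, 0, 0, 0.04, 0.018, 0, 0.005, 0, 0, 0, 0.08, 0.036, 0, 0.005, 0, 0, 0, 0.11, 0.048, 0, 0.005, 0, 0, 0, 0.128, 0.054, 0, 0.005, 0, 0, 0, 0.132, 0.0547, 0, 0.005, 0, 0, 0, 0.132, 0.0547, 0, 0.005]' > mv.in && python3 jog.py mv.in
python3 - <<'E'
from meas import *
for n,b in (("top",(240,170,360,290)),("side",(230,120,350,300))):
    s=optics.snapshot(n); x0,y0,x1,y1=b
    cv2.imwrite(f"pics/x{n}.png",cv2.resize(s["img"][y0:y1,x0:x1,::-1],(400,400 if n=="top" else 600),interpolation=cv2.INTER_CUBIC))
a,b=cv2.imread("pics/xtop.png"),cv2.imread("pics/xside.png")
cv2.imwrite("pics/c3.png",np.hstack([cv2.copyMakeBorder(a,0,200,0,0,0),b]))
E
```

```text
clock: 5.05
tcp_pos: [0.5714, -0.106, 0.2758]
tcp_rot: [-179.9, -0.0, 90.0]
contact_force: [-0.0, -0.5, -2.6]
grip_width: 0.0149
grip_force: 25.0
clock: 5.8
tcp_pos: [0.626, 0.0234, 0.2767]
tcp_rot: [-180.0, 0.1, 89.9]
contact_force: [-0.6, -0.3, -1.0]
grip_width: 0.0149
grip_force: 25.0
```

View pics/c3.png

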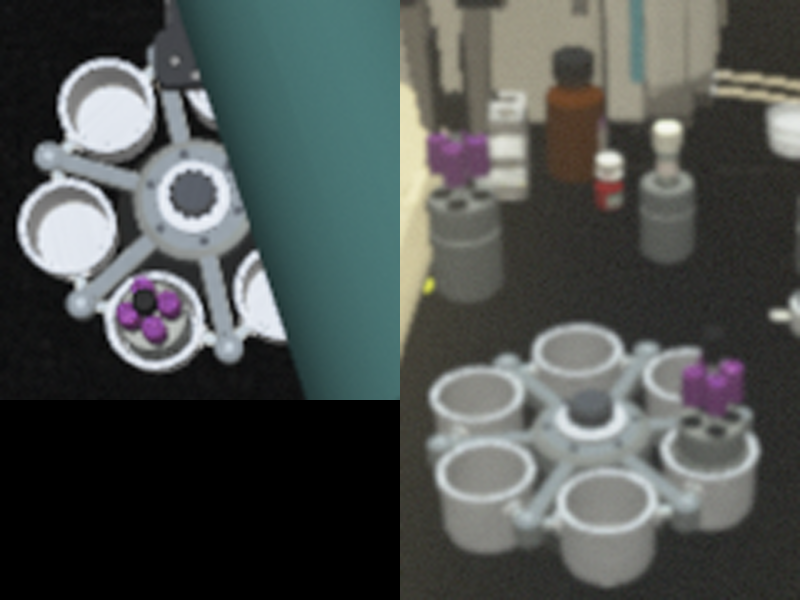

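```bash
python3 - <<'E'
from meas import *
S=optics.snapshot("side"); o=probe_bus.get_obs(); x,y,z=o["tcp_pos"]; u=z-.117
print(x,y,z)
for h in (.0,.04,.07): print(h,proj(S,(x,y,u+h)))
print(proj(S,(.626,.025,.076)),proj(S,(.627,.025,.076)))
g=cv2.cvtColor(S["img"],cv2.COLOR_RGB2GRAY)
for row in (180,185,190,195,200): 
    d=np.abs(np.diff(g[row,235:270].astype(int))); print(row,g[row,238:266])
E
```

```text
0.626181069643957 0.022935386287558656 0.2770691958234045
0.0 [249.66896592 206.34934474]
0.04 [248.3410672  190.60980785]
0.07 [247.30682913 178.34543033]
[252.2300567  237.85317938] [251.79656419 237.83981388]
180 [134 140 148 147 143 133 110  92  88  83  85 103 127 136 132 123 119 118
 120 113  98  89  83  84  85  83  81  75]
185 [151 113 100  99 102 105 104 105 105 104 105 104 101 101  99  96  97  97
  93  90  87  74  61  56  53  56  56  57]
190 [156 126 115 107 104 101  99 101 101  99  98 100  99  98  96 100  98 103
 110 110 107  92  70  60  55  53  53  54]
195 [177 143 109  96  97  99 100  95  98  99  98 100  97  98  97  96  93  95
  92  87  89  85  73  60  56  53  54  58]
200 [131 101  92  97  98  95  94  98  93  98  99  98  95  98  97  94  92  91
  92  89  86  82  75  61  55  54  58  52]
```

In the side view, carrier and rim show the same offset, so they are aligned. I lower it.

```bash
echo '[0, 0, 0, 0.002, 0, 0.015, 0.005, 0, 0, 0, 0.002, 0, 0.04, 0.005, 0, 0, 0, 0.002, 0, 0.065, 0.005, 0, 0, 0, 0.002, 0, 0.08, 0.005, 0, 0, 0, 0.002, 0, 0.092, 0.005, 0, 0, 0, 0.002, 0, 0.104, 0.005, 0, 0, 0, 0.002, 0, 0.112, 0.005, 0, 0, 0, 0.002, 0, 0.12, 0.005]' > mv.in && python3 jog.py mv.in; echo '[0, 0, 0, 0, 0, 0.004, 0.005, 0, 0, 0, 0, 0, 0.008, 0.005, 0, 0, 0, 0, 0, 0.01, 0.005, 0, 0, 0, 0, 0, 0.011, 0.005]' > mv.in && python3 jog.py mv.in
```

```text
clock: 6.95
tcp_pos: [0.6266, 0.0267, 0.1569]
tcp_rot: [180.0, 0.0, 90.0]
contact_force: [-0.5, -0.3, -2.7]
grip_width: 0.0153
grip_force: 25.0
clock: 7.45
tcp_pos: [0.6269, 0.0269, 0.1471]
tcp_rot: [179.9, 0.0, 90.0]
contact_force: [-1.4, -0.7, 6.0]
grip_width: 0.0151
grip_force: 25.0
```

On the floor (z = 0.147 = 0.117 + 0.030, contact 6 N). I release, rise and go to smallR.

```bash
echo '[0, 0, 0, 0, 0, -0.001, 0.03, 0, 0, 0, 0, 0, -0.001, 0.05, 0, 0, 0, 0, 0, -0.001, 0.05, 0, 0, 0, 0, 0, -0.02, 0.05, 0, 0, 0, 0, 0, -0.06, 0.05, 0, 0, 0, 0, 0, -0.09, 0.05, 0, 0, 0, -0.04, -0.02, -0.09, 0.05, 0, 0, 0, -0.08, -0.035, -0.09, 0.05]' > mv.in && python3 jog.py mv.in; echo '[0, 0, 0, -0.06, -0.02, 0, 0.05, 0, 0, 0, -0.12, -0.04, 0, 0.05, 0, 0, 0, -0.18, -0.06, 0, 0.05, 0, 0, 0, -0.22, -0.07, 0, 0.05, 0, 0, 0, -0.24, -0.08, 0, 0.05, 0, 0, 0, -0.24, -0.08, 0, 0.05]' > mv.in && python3 jog.py mv.in
python3 - <<'E'
from meas import *
for n,b in (("top",(230,160,370,300)),("side",(230,180,350,300))):
    s=optics.snapshot(n); x0,y0,x1,y1=b
    cv2.imwrite(f"pics/x{n}.png",cv2.resize(s["img"][y0:y1,x0:x1,::-1],(400,400),interpolation=cv2.INTER_CUBIC))
cv2.imwrite("pics/c4.png",np.hstack([cv2.imread("pics/xtop.png"),cv2.imread("pics/xside.png")]))
E
```

```text
clock: 8.45
tcp_pos: [0.5913, -0.0536, 0.2381]
tcp_rot: [179.9, 0.0, 90.1]
contact_force: [0.9, -0.3, -0.2]
grip_width: 0.0498
grip_force: 0.0
clock: 9.2
tcp_pos: [0.5107, -0.2953, 0.2371]
tcp_rot: [180.0, 0.1, 89.8]
contact_force: [0.2, 0.2, 0.0]
grip_width: 0.0504
grip_force: 0.0
```

View pics/c4.png

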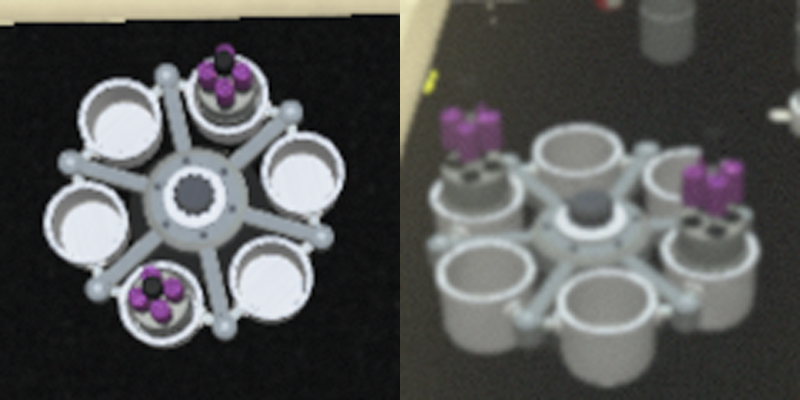

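four_tube_b is seated straight across from four_tube_a. Now I grasp smallR (tip z 0.094) and lift.

```bash
echo '[0, 0, 0, 0, 0.0015, 0.04, 0.05, 0, 0, 0, 0, 0.0015, 0.08, 0.05, 0, 0, 0, 0, 0.0015, 0.12, 0.05, 0, 0, 0, 0, 0.0015, 0.138, 0.05, 0, 0, 0, 0, 0.0015, 0.143, 0.05, 0, 0, 0, 0, 0.0015, 0.143, 0.05]' > mv.in && python3 jog.py mv.in; echo '[0, 0, 0, 0, 0, 0, 0.03, 0, 0, 0, 0, 0, 0, 0.015, 0, 0, 0, 0, 0, 0, 0.01, 0, 0, 0, 0, 0, 0, 0.01]' > mv.in && python3 jog.py mv.in 25;  echo '[0, 0, 0, 0, 0, -0.01, 0.01, 0, 0, 0, 0, 0, -0.04, 0.01, 0, 0, 0, 0, 0, -0.08, 0.01, 0, 0, 0, 0, 0, -0.11, 0.01, 0, 0, 0, 0, 0, -0.12, 0.01]' > mv.in && python3 jog.py mv.in
```

```text
clock: 10.05
tcp_pos: [0.5138, -0.2931, 0.0941]
tcp_rot: [179.9, 0.0, 90.0]
contact_force: [0.3, 0.0, 0.2]
grip_width: 0.05
grip_force: 0.0
clock: 10.55
tcp_pos: [0.5129, -0.2936, 0.0936]
tcp_rot: [180.0, 0.0, 90.0]
contact_force: [-1.3, -0.5, 3.8]
grip_width: 0.0211
grip_force: 25.0
clock: 11.18
tcp_pos: [0.5137, -0.2936, 0.2152]
tcp_rot: [179.8, 0.1, 90.0]
contact_force: [0.6, -0.4, -1.5]
grip_width: 0.0208
grip_force: 25.0
```

```bash
echo '[0, 0, 0, 0.02, 0.004, 0, 0.01, 0, 0, 0, 0.06, 0.012, 0, 0.01, 0, 0, 0, 0.1, 0.02, 0, 0.01, 0, 0, 0, 0.15, 0.028, 0, 0.01, 0, 0, 0, 0.2, 0.037, 0, 0.01, 0, 0, 0, 0.24, 0.044, 0, 0.01, 0, 0, 0, 0.26, 0.048, 0, 0.01, 0, 0, 0, 0.2635, 0.049, 0, 0.01]' > mv.in && python3 jog.py mv.in; echo '[0, 0, 0, 0, 0, 0, 0.01, 0, 0, 0, 0, 0, 0, 0.01]' > mv.in && python3 jog.py mv.in
python3 - <<'E'
from meas import *
S=optics.snapshot("side"); o=probe_bus.get_obs(); x,y,z=o["tcp_pos"]; u=z-.094
print(x,y,z,proj(S,(x,y,u+.04)),proj(S,(.5625,-.0313,.076)))
cv2.imwrite("pics/c5.png",cv2.resize(S["img"][120:300,230:350,::-1],(400,600),interpolation=cv2.INTER_CUBIC))
E
```

```text
clock: 12.18
tcp_pos: [0.5607, -0.0265, 0.2116]
tcp_rot: [-179.8, -0.1, 90.3]
contact_force: [-0.2, 0.3, -2.6]
grip_width: 0.0211
grip_force: 25.0
clock: 12.42
tcp_pos: [0.5614, -0.0311, 0.2126]
tcp_rot: [-179.9, 0.0, 89.9]
contact_force: [0.8, -0.1, -1.3]
grip_width: 0.0212
grip_force: 25.0
0.5615393021907803 -0.031059756709920155 0.2127355287018838 [281.43393066 195.04173741] [282.22311205 224.83660723]
```

View pics/c5.png

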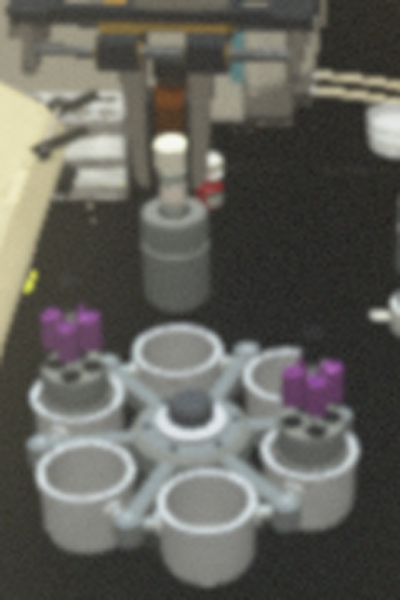

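It hangs upright over the bucket (carrier column 175, rim column 177). I lower it.

```bash
echo '[0, 0, 0, 0.0005, 0.001, 0.015, 0.01, 0, 0, 0, 0.0005, 0.001, 0.03, 0.01, 0, 0, 0, 0.0005, 0.001, 0.042, 0.01, 0, 0, 0, 0.0005, 0.001, 0.052, 0.01, 0, 0, 0, 0.0005, 0.001, 0.062, 0.01, 0, 0, 0, 0.0005, 0.001, 0.071, 0.01, 0, 0, 0, 0.0005, 0.001, 0.08, 0.01]' > mv.in && python3 jog.py mv.in; echo '[0, 0, 0, 0, 0, 0.004, 0.01, 0, 0, 0, 0, 0, 0.007, 0.01, 0, 0, 0, 0, 0, 0.009, 0.01, 0, 0, 0, 0, 0, 0.009, 0.01]' > mv.in && python3 jog.py mv.in
```

```text
clock: 13.35
tcp_pos: [0.5629, -0.0293, 0.1326]
tcp_rot: [180.0, 0.0, 90.0]
contact_force: [0.3, -0.9, -1.4]
grip_width: 0.0208
grip_force: 25.0
clock: 13.85
tcp_pos: [0.5628, -0.0293, 0.1241]
tcp_rot: [180.0, 0.0, 90.0]
contact_force: [-0.1, -0.3, -1.1]
grip_width: 0.0212
grip_force: 25.0
```

```bash
echo '[0, 0, 0, 0, 0, 0.001, 0.01, 0, 0, 0, 0, 0, 0.0015, 0.01, 0, 0, 0, 0, 0, 0.0015, 0.01]' > mv.in && python3 jog.py mv.in
```

```text
clock: 14.22
tcp_pos: [0.5633, -0.0292, 0.1236]
tcp_rot: [179.9, 0.0, 90.0]
contact_force: [-1.8, -0.5, 5.1]
grip_width: 0.0207
grip_force: 25.0
```

Floor contact. I release and go to wideR (0.378, −0.270).

```bash
echo '[0, 0, 0, 0, 0, -0.0005, 0.04, 0, 0, 0, 0, 0, -0.0005, 0.055, 0, 0, 0, 0, 0, -0.0005, 0.055, 0, 0, 0, 0, 0, -0.03, 0.055, 0, 0, 0, 0, 0, -0.07, 0.055, 0, 0, 0, 0, 0, -0.1, 0.055, 0, 0, 0, -0.03, -0.02, -0.105, 0.055, 0, 0, 0, -0.065, -0.05, -0.105, 0.055]' > mv.in && python3 jog.py mv.in; echo '[0, 0, 0, -0.045, -0.035, 0, 0.055, 0, 0, 0, -0.09, -0.07, 0, 0.055, 0, 0, 0, -0.13, -0.1, 0, 0.055, 0, 0, 0, -0.16, -0.125, 0, 0.055, 0, 0, 0, -0.1755, -0.135, 0, 0.055, 0, 0, 0, -0.1755, -0.135, 0, 0.055, 0, 0, 0, -0.1755, -0.135, 0, 0.055]' > mv.in && python3 jog.py mv.in
python3 - <<'E'
from meas import *
s=optics.snapshot("top")
cv2.imwrite("pics/c6.png",cv2.resize(s["img"][160:320,230:480,::-1],(800,512),interpolation=cv2.INTER_CUBIC))
E
```

```text
clock: 15.22
tcp_pos: [0.5131, -0.0944, 0.2282]
tcp_rot: [179.9, -0.0, 90.1]
contact_force: [-0.6, -1.0, -0.1]
grip_width: 0.055
grip_force: 0.0
clock: 16.1
tcp_pos: [0.3785, -0.2689, 0.2276]
tcp_rot: [180.0, -0.0, 90.1]
contact_force: [-0.8, 0.0, -0.1]
grip_width: 0.0551
grip_force: 0.0
```

View pics/c6.png

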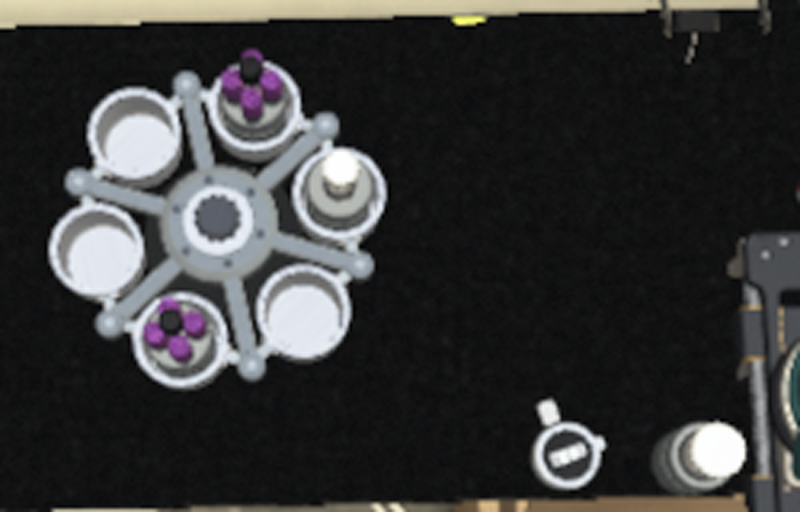

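The small cap is seated at (340,185) of the crop and the rotor has not turned. Now wideR (tip z 0.091).

```bash
echo '[0, 0, 0, -0.001, 0, 0.04, 0.055, 0, 0, 0, -0.001, 0, 0.08, 0.055, 0, 0, 0, -0.001, 0, 0.115, 0.055, 0, 0, 0, -0.001, 0, 0.132, 0.055, 0, 0, 0, -0.001, 0, 0.1365, 0.055, 0, 0, 0, -0.001, 0, 0.1365, 0.055]' > mv.in && python3 jog.py mv.in; echo '[0, 0, 0, 0, 0, 0, 0.04, 0, 0, 0, 0, 0, 0, 0.02, 0, 0, 0, 0, 0, 0, 0.02, 0, 0, 0, 0, 0, 0, 0.02]' > mv.in && python3 jog.py mv.in 25;  echo '[0, 0, 0, 0, 0, -0.01, 0.02, 0, 0, 0, 0, 0, -0.04, 0.02, 0, 0, 0, 0, 0, -0.08, 0.02, 0, 0, 0, 0, 0, -0.11, 0.02, 0, 0, 0, 0, 0, -0.125, 0.02, 0, 0, 0, 0, 0, -0.125, 0.02]' > mv.in && python3 jog.py mv.in
```

```text
clock: 16.9
tcp_pos: [0.3785, -0.2704, 0.0913]
tcp_rot: [180.0, -0.0, 90.1]
contact_force: [-1.4, -0.1, -0.1]
grip_width: 0.0548
grip_force: 0.0
clock: 17.4
tcp_pos: [0.3782, -0.2711, 0.0917]
tcp_rot: [180.0, 0.0, 90.0]
contact_force: [-1.0, -0.0, 6.2]
grip_width: 0.033
grip_force: 25.0
clock: 18.15
tcp_pos: [0.3779, -0.271, 0.2165]
tcp_rot: [180.0, 0.1, 90.0]
contact_force: [0.2, 0.4, -2.1]
grip_width: 0.0335
grip_force: 25.0
```

```bash
echo '[0, 0, 0, 0.02, 0.008, 0, 0.02, 0, 0, 0, 0.06, 0.023, 0, 0.02, 0, 0, 0, 0.1, 0.039, 0, 0.02, 0, 0, 0, 0.15, 0.058, 0, 0.02, 0, 0, 0, 0.2, 0.078, 0, 0.02, 0, 0, 0, 0.24, 0.094, 0, 0.02, 0, 0, 0, 0.26, 0.102, 0, 0.02, 0, 0, 0, 0.2665, 0.104, 0, 0.02]' > mv.in && python3 jog.py mv.in; echo '[0, 0, 0, 0, 0, 0, 0.02, 0, 0, 0, 0, 0, 0, 0.02]' > mv.in && python3 jog.py mv.in
python3 - <<'E'
from meas import *
S=optics.snapshot("side"); o=probe_bus.get_obs(); x,y,z=o["tcp_pos"]
print(x,y,z,proj(S,(x,y,z-.091+.04)),proj(S,(.482,-.0045,.076)))
cv2.imwrite("pics/c7.png",cv2.resize(S["img"][120:300,230:350,::-1],(400,600),interpolation=cv2.INTER_CUBIC))
E
```

```text
clock: 19.15
tcp_pos: [0.4811, -0.0029, 0.2146]
tcp_rot: [-179.8, -0.1, 90.2]
contact_force: [-0.1, 0.2, -1.6]
grip_width: 0.0333
grip_force: 25.0
clock: 19.4
tcp_pos: [0.4813, -0.0056, 0.2156]
tcp_rot: [-179.9, 0.0, 89.9]
contact_force: [0.2, 0.3, -2.2]
grip_width: 0.033
grip_force: 25.0
0.48141903111851153 -0.005582160219344682 0.2157834298630537 [315.98670189 199.60418601] [315.46248259 232.34500997]
```

View pics/c7.png

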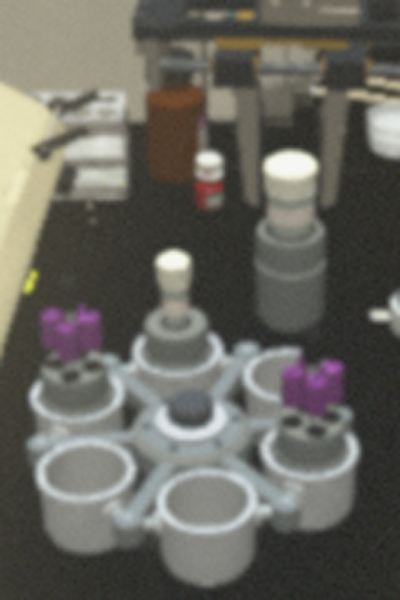

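The carrier (290,270) is upright over the bucket. That was my last picture view, so checks from here are numeric. I lower it.

```bash
echo '[0, 0, 0, 0.001, 0.001, 0.02, 0.02, 0, 0, 0, 0.001, 0.001, 0.035, 0.02, 0, 0, 0, 0.001, 0.001, 0.047, 0.02, 0, 0, 0, 0.001, 0.001, 0.057, 0.02, 0, 0, 0, 0.001, 0.001, 0.067, 0.02, 0, 0, 0, 0.001, 0.001, 0.077, 0.02, 0, 0, 0, 0.001, 0.001, 0.085, 0.02]' > mv.in && python3 jog.py mv.in; echo '[0, 0, 0, 0, 0, 0.004, 0.02, 0, 0, 0, 0, 0, 0.007, 0.02, 0, 0, 0, 0, 0, 0.009, 0.02, 0, 0, 0, 0, 0, 0.0105, 0.02, 0, 0, 0, 0, 0, 0.0105, 0.02]' > mv.in && python3 jog.py mv.in
```

```text
clock: 20.32
tcp_pos: [0.4828, -0.0033, 0.1304]
tcp_rot: [-180.0, -0.0, 90.0]
contact_force: [-0.1, 0.6, -2.0]
grip_width: 0.0327
grip_force: 25.0
clock: 20.95
tcp_pos: [0.4833, -0.0032, 0.1217]
tcp_rot: [180.0, 0.0, 90.0]
contact_force: [-1.9, -0.3, 8.4]
grip_width: 0.0329
grip_force: 25.0
```

```bash
echo '[0, 0, 0, 0, 0, -0.001, 0.045, 0, 0, 0, 0, 0, -0.001, 0.055, 0, 0, 0, 0, 0, -0.001, 0.055, 0, 0, 0, 0, 0, -0.03, 0.055, 0, 0, 0, 0, 0, -0.07, 0.055, 0, 0, 0, 0, 0, -0.11, 0.055, 0, 0, 0, 0.03, -0.01, -0.12, 0.055, 0, 0, 0, 0.07, -0.025, -0.12, 0.055]' > mv.in && python3 jog.py mv.in; echo '[0, 0, 0, 0.055, -0.017, 0, 0.055, 0, 0, 0, 0.11, -0.034, 0, 0.055, 0, 0, 0, 0.165, -0.05, 0, 0.055, 0, 0, 0, 0.21, -0.063, 0, 0.055, 0, 0, 0, 0.235, -0.07, 0, 0.055, 0, 0, 0, 0.2435, -0.073, 0, 0.055, 0, 0, 0, 0.2435, -0.073, 0, 0.055, 0, 0, 0, 0.2435, -0.073, 0, 0.055]' > mv.in && python3 jog.py mv.in
cat > chk.py <<'E'
from meas import *
T=optics.snapshot("top"); bt=big(T); wt=(bt.min(2)>225).astype(np.uint8)*255; o=probe_bus.get_obs(); print("tcp",o["tcp_pos"].round(4),o["joints"].round(0))
B={"smallL":((166,234,184,249),.122),"wideL":((160,290,190,315),.118),"k2small":((325,208,345,224),.152),"k1wide":((312,240,336,262),.148),
 "k4wide":((258,185,276,202),.148),"k5small":((245,225,266,240),.152)}
import sys
for n in sys.argv[1:]:
    b,z=B[n]
    try: p,w,_=blob(wt,*b); print(n,p,w,plane(T,p,z).round(4))
    except Exception as e: print(n,e)
E
python3 chk.py smallL wideL k1wide k2small
```

```text
clock: 21.95
tcp_pos: [0.4585, 0.0668, 0.2416]
tcp_rot: [179.9, 0.0, 89.8]
contact_force: [0.2, -0.8, -1.0]
grip_width: 0.0551
grip_force: 0.0
clock: 22.95
tcp_pos: [0.3855, 0.3088, 0.2404]
tcp_rot: [180.0, 0.1, 89.9]
contact_force: [-0.5, -0.4, 0.1]
grip_width: 0.0551
grip_force: 0.0
tcp [0.3855 0.3088 0.2404] [ -2.  16. -47. 109.  14.  60. -55.]
smallL [172.840271   241.26506042] (8.9, 9.8) [0.5165 0.3116 0.122 ]
wideL [173.68769836 302.28219604] (11.6, 16.0) [0.389 0.308 0.118]
k1wide [322.97747803 250.49525452] (15.5, 16.5) [ 0.4845 -0.0027  0.148 ]
k2small [336.0887146  211.83642578] (9.3, 10.5) [ 0.5639 -0.0316  0.152 ]
```

Both placed caps measure at their buckets. Now wideL.

```bash
echo '[0, 0, 0, 0.001, 0, 0.04, 0.055, 0, 0, 0, 0.001, 0, 0.08, 0.055, 0, 0, 0, 0.001, 0, 0.12, 0.055, 0, 0, 0, 0.001, 0, 0.143, 0.055, 0, 0, 0, 0.001, 0, 0.149, 0.055, 0, 0, 0, 0.001, 0, 0.149, 0.055]' > mv.in && python3 jog.py mv.in; echo '[0, 0, 0, 0, 0, 0, 0.04, 0, 0, 0, 0, 0, 0, 0.02, 0, 0, 0, 0, 0, 0, 0.02, 0, 0, 0, 0, 0, 0, 0.02]' > mv.in && python3 jog.py mv.in 25;  echo '[0, 0, 0, 0, 0, -0.01, 0.02, 0, 0, 0, 0, 0, -0.04, 0.02, 0, 0, 0, 0, 0, -0.08, 0.02, 0, 0, 0, 0, 0, -0.11, 0.02, 0, 0, 0, 0, 0, -0.14, 0.02, 0, 0, 0, 0, 0, -0.16, 0.02, 0, 0, 0, 0, 0, -0.165, 0.02]' > mv.in && python3 jog.py mv.in
```

```text
clock: 23.75
tcp_pos: [0.3853, 0.311, 0.0919]
tcp_rot: [180.0, -0.0, 90.0]
contact_force: [0.7, 0.2, -0.1]
grip_width: 0.0549
grip_force: 0.0
clock: 24.25
tcp_pos: [0.3852, 0.3116, 0.0923]
tcp_rot: [179.9, -0.0, 90.0]
contact_force: [-1.0, -1.1, 4.9]
grip_width: 0.0332
grip_force: 25.0
clock: 25.12
tcp_pos: [0.385, 0.3114, 0.2577]
tcp_rot: [179.9, -0.0, 90.0]
contact_force: [0.1, -0.1, -1.9]
grip_width: 0.0333
grip_force: 25.0
```

```bash
echo '[0, 0, 0, -0.015, 0.017, 0, 0.02, 0, 0, 0, -0.045, 0.05, 0, 0.02, 0, 0, 0, -0.08, 0.088, 0, 0.02, 0, 0, 0, -0.115, 0.127, 0, 0.02, 0, 0, 0, -0.15, 0.166, 0, 0.02, 0, 0, 0, -0.18, 0.199, 0, 0.02, 0, 0, 0, -0.197, 0.218, 0, 0.02, 0, 0, 0, -0.203, 0.2245, 0, 0.02]' > mv.in && python3 jog.py mv.in; echo '[0, 0, 0, 0, 0, 0, 0.02, 0, 0, 0, 0, 0, 0, 0.02, 0, 0, 0, 0, 0, 0, 0.02]' > mv.in && python3 jog.py mv.in
python3 - <<'E'
from meas import *
S=optics.snapshot("side"); o=probe_bus.get_obs(); x,y,z=o["tcp_pos"]; bs=big(S)
q=[proj(S,(x,y,z-.092+h)) for h in (.03,.11,.0)]; print(x,y,z,np.round(q,1),proj(S,(.6095,.108,.076)))
p,w,bb=blob((bs.min(2)>170).astype(np.uint8)*255,*[int(v) for v in (q[1][0]-14,q[1][1]-13,q[1][0]+14,q[1][1]+12)]); print("cap",p,w,bb)
g=cv2.cvtColor(S["img"],cv2.COLOR_RGB2GRAY); rr,cc=q[0][1].__int__(),q[0][0].__int__(); print(cc-20,g[rr,cc-20:cc+21])
for r0 in (250,): print("rim now",[blob((cv2.cvtColor(bs,cv2.COLOR_RGB2GRAY)>170).astype(np.uint8)*255,236,248,275,285)])
E
```

```text
clock: 26.12
tcp_pos: [0.6094, 0.1076, 0.2555]
tcp_rot: [-179.9, -0.0, 89.9]
contact_force: [-1.6, 0.3, -2.4]
grip_width: 0.0333
grip_force: 25.0
clock: 26.5
tcp_pos: [0.6086, 0.1095, 0.2569]
tcp_rot: [180.0, -0.0, 90.1]
contact_force: [0.1, 0.2, -2.2]
grip_width: 0.0329
grip_force: 25.0
0.6087828813891922 0.10919441925492746 0.25690691201309107 [[250.5 214.8]
 [247.6 180. ]
 [251.6 227.1]] [254.16150646 260.61421204]
cap [247.76959229 176.70907593] (10.4, 17.2) [239.75 172.    16.5   10.5 ]
230 [193 186 173 142  98  69  63  66  68  70  81  95 102 103 106 114 120 123
 123 122 125 126 124 120 114 111 107 101  97  91  94  86  83  71  60  57
  57  52  59  59  53]
rim now [(array([254.58680725, 259.8984375 ]), (21.2, 29.0), array([241.25, 248.  ,  29.25,  22.75]))]
```

Aligned in the side view (carrier +1.0 px, rim +1.3 px). I lower it.

```bash
echo '[0, 0, 0, -0.001, 0.0007, 0.02, 0.02, 0, 0, 0, -0.001, 0.0007, 0.045, 0.02, 0, 0, 0, -0.001, 0.0007, 0.07, 0.02, 0, 0, 0, -0.001, 0.0007, 0.085, 0.02, 0, 0, 0, -0.001, 0.0007, 0.097, 0.02, 0, 0, 0, -0.001, 0.0007, 0.108, 0.02, 0, 0, 0, -0.001, 0.0007, 0.117, 0.02, 0, 0, 0, -0.001, 0.0007, 0.125, 0.02]' > mv.in && python3 jog.py mv.in; echo '[0, 0, 0, 0, 0, 0.004, 0.02, 0, 0, 0, 0, 0, 0.007, 0.02, 0, 0, 0, 0, 0, 0.0095, 0.02, 0, 0, 0, 0, 0, 0.0105, 0.02, 0, 0, 0, 0, 0, 0.0105, 0.02]' > mv.in && python3 jog.py mv.in
```

```text
clock: 27.55
tcp_pos: [0.6102, 0.1072, 0.1313]
tcp_rot: [180.0, -0.0, 90.0]
contact_force: [-0.2, 0.3, -1.9]
grip_width: 0.033
grip_force: 25.0
clock: 28.18
tcp_pos: [0.6104, 0.1076, 0.1224]
tcp_rot: [179.9, 0.0, 90.0]
contact_force: [-1.2, -1.0, 5.0]
grip_width: 0.0331
grip_force: 25.0
```

```bash
echo '[0, 0, 0, 0, 0, -0.001, 0.045, 0, 0, 0, 0, 0, -0.001, 0.05, 0, 0, 0, 0, 0, -0.001, 0.05, 0, 0, 0, 0, 0, -0.03, 0.05, 0, 0, 0, 0, 0, -0.07, 0.05, 0, 0, 0, 0, 0, -0.11, 0.05, 0, 0, 0, 0.03, -0.015, -0.115, 0.05, 0, 0, 0, 0.07, -0.035, -0.115, 0.05]' > mv.in && python3 jog.py mv.in; echo '[0, 0, 0, 0.05, -0.022, 0, 0.05, 0, 0, 0, 0.1, -0.045, 0, 0.05, 0, 0, 0, 0.125, -0.056, 0, 0.05, 0, 0, 0, 0.134, -0.06, 0, 0.05, 0, 0, 0, 0.134, -0.06, 0, 0.05, 0, 0, 0, 0.134, -0.06, 0, 0.05]' > mv.in && python3 jog.py mv.in; python3 chk.py smallL k4wide k1wide
```

```text
clock: 29.18
tcp_pos: [0.5757, 0.1769, 0.2369]
tcp_rot: [179.9, -0.0, 89.8]
contact_force: [0.1, 1.8, -1.1]
grip_width: 0.0501
grip_force: 0.0
clock: 29.92
tcp_pos: [0.5161, 0.3094, 0.2358]
tcp_rot: [180.0, 0.1, 89.9]
contact_force: [0.2, 0.5, -0.2]
grip_width: 0.0497
grip_force: 0.0
tcp [0.5161 0.3095 0.2358] [ -3.  27. -42.  96.  20.  65. -50.]
smallL max() iterable argument is empty
k4wide [268.28903198 192.39450073] (14.4, 16.8) [0.6099 0.1082 0.148 ]
k1wide [322.98376465 250.49179077] (15.5, 16.5) [ 0.4846 -0.0027  0.148 ]
```

Wide caps are both in place. smallL is hidden under the gripper, as expected. I grasp it.

```bash
echo '[0, 0, 0, 0.001, 0, 0.04, 0.05, 0, 0, 0, 0.001, 0, 0.08, 0.05, 0, 0, 0, 0.001, 0, 0.12, 0.05, 0, 0, 0, 0.001, 0, 0.137, 0.05, 0, 0, 0, 0.001, 0, 0.142, 0.05, 0, 0, 0, 0.001, 0, 0.142, 0.05]' > mv.in && python3 jog.py mv.in; echo '[0, 0, 0, 0, 0, 0, 0.03, 0, 0, 0, 0, 0, 0, 0.015, 0, 0, 0, 0, 0, 0, 0.01, 0, 0, 0, 0, 0, 0, 0.01]' > mv.in && python3 jog.py mv.in 25;  echo '[0, 0, 0, 0, 0, -0.01, 0.01, 0, 0, 0, 0, 0, -0.04, 0.01, 0, 0, 0, 0, 0, -0.08, 0.01, 0, 0, 0, 0, 0, -0.11, 0.01, 0, 0, 0, 0, 0, -0.135, 0.01, 0, 0, 0, 0, 0, -0.14, 0.01]' > mv.in && python3 jog.py mv.in
```

```text
clock: 30.72
tcp_pos: [0.5157, 0.3125, 0.095]
tcp_rot: [179.9, -0.0, 90.0]
contact_force: [-0.6, 0.2, -0.1]
grip_width: 0.05
grip_force: 0.0
clock: 31.22
tcp_pos: [0.5152, 0.3124, 0.0946]
tcp_rot: [180.0, -0.0, 90.0]
contact_force: [-0.3, -0.0, 3.4]
grip_width: 0.0212
grip_force: 25.0
clock: 31.98
tcp_pos: [0.5155, 0.3128, 0.2359]
tcp_rot: [179.8, -0.1, 90.0]
contact_force: [0.2, -0.6, -2.3]
grip_width: 0.0214
grip_force: 25.0
```

```bash
echo '[0, 0, 0, -0.015, 0.001, 0, 0.01, 0, 0, 0, -0.045, 0.003, 0, 0.01, 0, 0, 0, -0.085, 0.006, 0, 0.01, 0, 0, 0, -0.125, 0.009, 0, 0.01, 0, 0, 0, -0.155, 0.012, 0, 0.01, 0, 0, 0, -0.171, 0.013, 0, 0.01, 0, 0, 0, -0.177, 0.0135, 0, 0.01, 0, 0, 0, -0.177, 0.0135, 0, 0.01]' > mv.in && python3 jog.py mv.in; echo '[0, 0, 0, 0, 0, 0, 0.01, 0, 0, 0, 0, 0, 0, 0.01]' > mv.in && python3 jog.py mv.in
python3 - <<'E'
from meas import *
S=optics.snapshot("side"); o=probe_bus.get_obs(); x,y,z=o["tcp_pos"]; bs=big(S)
q=[proj(S,(x,y,z-.0945+h)) for h in (.03,.11,.0)]; print(x,y,z,np.round(q,1),proj(S,(.529,.1353,.076)))
g=cv2.cvtColor(S["img"],cv2.COLOR_RGB2GRAY); rr,cc=int(q[0][1]),int(q[0][0]); print(cc-20,g[rr,cc-20:cc+21])
print("rim now",blob((cv2.cvtColor(bs,cv2.COLOR_RGB2GRAY)>170).astype(np.uint8)*255,272,258,312,295))
E
```

```text
clock: 32.98
tcp_pos: [0.5283, 0.1357, 0.2338]
tcp_rot: [-180.0, -0.0, 90.0]
contact_force: [-0.6, -0.1, -1.8]
grip_width: 0.021
grip_force: 25.0
clock: 33.22
tcp_pos: [0.5283, 0.1363, 0.2341]
tcp_rot: [-180.0, -0.0, 90.1]
contact_force: [-0.7, 0.5, -0.7]
grip_width: 0.0211
grip_force: 25.0
0.5283598623286796 0.13607951401513796 0.23407837757524216 [[289.5 234. ]
 [288.4 199.7]
 [289.8 246. ]] [290.28670127 269.90494478]
269 [160 155 142 131 132 132 134 133 137 125 105  94  93 100 111 115 115 118
 116 114 115 115 115 115 116 116 118 112 106  96  89  82  90 127 183 201
 174 130 105  93  90]
rim now (array([291.67477417, 270.12783813]), (19.0, 34.6), array([273.75, 260.5 ,  37.5 ,  19.75]))
```

```bash
echo '[0, 0, 0, -0.0005, 0, 0.02, 0.01, 0, 0, 0, -0.0005, 0, 0.042, 0.01, 0, 0, 0, -0.0005, 0, 0.058, 0.01, 0, 0, 0, -0.0005, 0, 0.068, 0.01, 0, 0, 0, -0.0005, 0, 0.078, 0.01, 0, 0, 0, -0.0005, 0, 0.086, 0.01, 0, 0, 0, -0.0005, 0, 0.094, 0.01, 0, 0, 0, -0.0005, 0, 0.1, 0.01]' > mv.in && python3 jog.py mv.in; echo '[0, 0, 0, 0, 0, 0.004, 0.01, 0, 0, 0, 0, 0, 0.007, 0.01, 0, 0, 0, 0, 0, 0.0095, 0.01, 0, 0, 0, 0, 0, 0.0105, 0.01, 0, 0, 0, 0, 0, 0.0105, 0.01]' > mv.in && python3 jog.py mv.in
```

```text
clock: 34.28
tcp_pos: [0.5285, 0.1347, 0.1337]
tcp_rot: [180.0, 0.0, 90.0]
contact_force: [-0.9, -0.6, -1.8]
grip_width: 0.0214
grip_force: 25.0
clock: 34.9
tcp_pos: [0.529, 0.135, 0.1245]
tcp_rot: [179.9, 0.0, 90.0]
contact_force: [-0.9, -0.3, 5.1]
grip_width: 0.0207
grip_force: 25.0
```

Floor contact. I release, withdraw to the left and check everything.

```bash
echo '[0, 0, 0, 0, 0, -0.001, 0.045, 0, 0, 0, 0, 0, -0.001, 0.05, 0, 0, 0, 0, 0, -0.001, 0.05, 0, 0, 0, 0, 0, -0.03, 0.05, 0, 0, 0, 0, 0, -0.07, 0.05, 0, 0, 0, 0, 0, -0.11, 0.05, 0, 0, 0, 0.03, -0.02, -0.13, 0.05, 0, 0, 0, 0.07, -0.05, -0.14, 0.05]' > mv.in && python3 jog.py mv.in; echo '[0, 0, 0, 0.05, -0.03, -0.02, 0.05, 0, 0, 0, 0.1, -0.06, -0.02, 0.05, 0, 0, 0, 0.13, -0.08, -0.02, 0.05, 0, 0, 0, 0.13, -0.08, -0.02, 0.05, 0, 0, 0, 0.13, -0.08, -0.02, 0.05]' > mv.in && python3 jog.py mv.in; python3 chk.py k5small k4wide k1wide k2small
python3 - <<'E'
from meas import *
S=optics.snapshot("side"); T=optics.snapshot("top"); bs,bt=big(S),big(T)
# caps in both views: heights
for n,c,z,a in [("k5s",(.529,.1353),.148,(245,223,266,240)),("k4w",(.61,.108),.143,(258,182,278,202)),("k1w",(.484,-.003),.143,(312,240,336,262)),("k2s",(.5635,-.031),.148,(325,203,345,220))]:
    q=proj(S,(*c,z)); p=blob((bt.min(2)>225).astype(np.uint8)*255,*a)[0]
    s,w,_=blob((bs.min(2)>190).astype(np.uint8)*255,*[int(v) for v in (q[0]-11,q[1]-11,q[0]+13,q[1]+8)])
    P,e=tri(T,p,S,s); print(n,P.round(4),round(e,4),w)
# bystanders: image difference against the first pictures
for n,s,bx in (("top",T,{"timer":(158,205,196,234),"tally":(394,284,422,312),"vial":(477,209,497,228)}),("side",S,{"vial":(286,164,300,184),"tally":(340,204,366,222),"timer":(242,336,272,382)})):
    o=cv2.imread(f"pics/{n}0.png")[:,:,::-1]
    for k,(x0,y0,x1,y1) in bx.items(): print(n,k,cv2.absdiff(o,s["img"])[y0:y1,x0:x1].mean().round(2))
E
```

```text
clock: 35.9
tcp_pos: [0.4792, 0.2048, 0.2648]
tcp_rot: [179.9, -0.0, 89.8]
contact_force: [-0.4, 0.7, 0.6]
grip_width: 0.05
grip_force: 0.0
clock: 36.52
tcp_pos: [0.3991, 0.3339, 0.2833]
tcp_rot: [-180.0, 0.0, 90.0]
contact_force: [0.7, -0.1, 0.1]
grip_width: 0.0499
grip_force: 0.0
tcp [0.3995 0.3335 0.2833] [ -3.  17. -49. 103.  14.  66. -56.]
k5small [255.45814514 229.85113525] (10.0, 10.2) [0.5302 0.1346 0.152 ]
k4wide [268.29153442 192.3918457 ] (14.4, 16.8) [0.61   0.1082 0.148 ]
k1wide [322.97476196 250.4947052 ] (15.4, 16.5) [ 0.4845 -0.0027  0.148 ]
k2small [336.09176636 211.81854248] (9.3, 10.5) [ 0.5639 -0.0316  0.152 ]
k5s [0.5286 0.1346 0.1518] 0.0035 (6.8, 11.2)
k4w [0.6093 0.1073 0.1477] 0.0017 (9.7, 16.2)
k1w [ 0.483  -0.0026  0.1474] 0.0032 (8.3, 14.2)
k2s [ 0.5631 -0.0315  0.1512] 0.0029 (5.4, 8.5)
top timer 7.07
top tally 0.93
top vial 5.05
side vial 5.9
side tally 10.65
side timer 2.9
```

Everything is seated and opposite. I check the vial, timer and counter positions more exactly, since shadows may explain the differences.

```bash
python3 - <<'E'
from meas import *
for n,s,bx in (("top",optics.snapshot("top"),{"timer":(160,205,195,232),"tally":(394,284,422,312),"vial":(477,209,500,230)}),("side",optics.snapshot("side"),{"vial":(286,164,300,184),"tally":(342,204,366,222),"timer":(242,336,272,382)})):
    o=cv2.imread(f"pics/{n}0.png")[:,:,::-1]
    for k,(x0,y0,x1,y1) in bx.items():
        a,b=[np.float32(cv2.cvtColor(np.ascontiguousarray(i[y0:y1,x0:x1]),cv2.COLOR_RGB2GRAY)) for i in (o,s["img"])]
        h=cv2.createHanningWindow(a.shape[::-1],cv2.CV_32F)
        c=[]
        for i in (o,s["img"]):
            m=(i[y0:y1,x0:x1].max(2)>130); yy,xx=np.nonzero(m); c+=[(round(xx.mean(),2),round(yy.mean(),2),m.sum())]
        print(n,k,np.round(cv2.phaseCorrelate(a,b,h),2),c,a.mean(),b.mean())
E
```

```text
Traceback (most recent call last):
ValueError: setting an array element with a sequence. The requested array has an inhomogeneous shape after 1 dimensions. The detected shape was (2,) + inhomogeneous part.
```

```bash
python3 - <<'E'
from meas import *
for n,s,bx in (("top",optics.snapshot("top"),{"timer":(160,205,195,232),"tally":(394,284,422,312),"vial":(477,209,500,230)}),("side",optics.snapshot("side"),{"vial":(286,164,300,184),"tally":(342,204,366,222),"timer":(242,336,272,382)})):
    o=cv2.imread(f"pics/{n}0.png")[:,:,::-1]
    for k,(x0,y0,x1,y1) in bx.items():
        c=[]
        for i in (o,s["img"]):
            w=i[y0:y1,x0:x1].max(2); m=w>130; yy,xx=np.nonzero(m); c+=[(xx.mean().round(2).item(),yy.mean().round(2).item(),int(m.sum()),w.mean().round(1).item())]
        print(n,k,c)
E
```

```text
top timer [(15.05, 14.35, 361, 108.9), (14.98, 14.13, 363, 110.1)]
top tally [(12.24, 15.34, 259, 93.2), (12.24, 15.34, 259, 93.0)]
top vial [(10.77, 8.33, 115, 72.4), (10.91, 8.28, 116, 73.0)]
side vial [(6.3, 6.35, 81, 106.3), (6.31, 6.55, 86, 110.1)]
side tally [(11.85, 10.01, 172, 112.8), (12.99, 10.04, 154, 113.5)]
side timer [(14.45, 22.27, 612, 121.5), (14.61, 22.19, 617, 121.0)]
```

The bystanders are unmoved: centroids agree within 0.25 px, and the counter's side-view change comes from wideR no longer standing behind it. I hand the job in.

```bash
python3 -c "
from cell import r, optics, probe_bus;print(r.close_job())"
```

```text
the job is handed in; nothing more can be done
None
```

All five carriers are down on their bucket floors, each straight across the hub from its own kind; the timer, counter and vial show no measurable movement, and the job was handed in at about 37 s (limit 134 s).

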